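# Hang the rinsed wire basket in the notch behind the rail's anti-jump lip

## Robot

A 7-joint arm with a two-finger parallel gripper is mounted at the origin on the work surface. World frame = base frame: x ahead of the robot, y to its left, z up, the work surface at z = 0. Lengths are in mm, angles in rad, forces in N, time in s.
With the tool pointing down it reaches from about 425 to 800 mm from the base axis. Payload 8.3 kg.
Tool frame: the origin (TCP) lies between the finger pads; the fingertips stand robot.nose_length ahead of it and the grasp point (between the pads) lies 3 mm ahead of it (robot.nose_length is the distance from the TCP to the fingertips, in mm); z points along the fingers, y is the line along which they close (so a half turn about z gives the same grasp; the last joint's range is limited). The gripper opens to 85 mm and grips with 20 to 120 N. Pads are 22 mm wide; open, the fingers measure 114 mm over their backs; the gripper's body (76 mm by 85 mm) begins 54 mm behind the grasp point. The pads swing forward as they close: fully open they stand 13 mm farther back than shut.
Start: joints at [1.106, 0.383, 0.016, 1.37, -0.006, 1.388, -0.046], TCP at [244.456, -575.192, 253.279] pointing down, gripper open.
Joint ranges: [-2.95, 2.95], [-0.25, 2.06], [-1.52, 1.56], [0.18, 2.33], [-1.44, 4.58], [0.02, 2.06], [-3.01, 3.01]. Speed limits (rad/s): [2.39, 2.39, 3.01, 3.01, 3.14, 3.14, 3.14].

## Interface

Orientations are given as a 3x3 rotation matrix whose columns are the frame's x, y, z axes.
In Python, from plant import sensors, viewer, robot gives the robot as it stands. The module is installed in compiled form; this text tells all that it offers.
- The arm moves only by the shell command python3 -m pendant 'ROWS' [FORCE]. ROWS is JSON, a list of rows, each a list of 3 entries, a list of its own where there are three numbers: the shift along the world's x, y, z in units of 0.2 m (1.0 is 0.2 m), then the turn, a rotation vector about the world's x, y, z in units of 180 degrees (1.0 is 180 degrees), then the closure, from -1 (fully open) to 1 (shut). In form: [[[x, y, z], [ax, ay, az], gripper], ...]. A call has 1 to 12 rows; each row shifts and turns the commanded pose from where the row before left it; what a row does not reach is not made up. A row lasts 1/10 s, in which the tool goes at most 50 mm and 8.59 degrees, less where a joint would pass 70% of its speed; a pose out of reach is approached as far as the arm can. A call with a number of a shift or a turn outside -1 to 1 is refused whole. A call with a gripper value outside its range is refused whole. The fingers move at their own pace and stop on an object; FORCE is the grip in N (left out, the last holds). Time passes only in rows, so rows that do not move let the fingers close. It gives the time, the measured TCP pose, the force, the opening and the grip force at its end, in the units of the state.
- sensors.state(): the state, without advancing time (a new reading comes with each control period).
- viewer.read_camera(name): name is "scene" or "top" or "wrist"; returns the picture (480x640x3 uint8, red, green, blue); there is no depth.
- viewer.calibration(name): a dict with "fov_y" (degrees; the focal length in pixels is half the picture's height over the tangent of half this angle, whatever the lens; pixels are square), "cx", "cy" (the principal point, pixels), "R" (3x3) and "t" (3): a world point X has camera coordinates R X + t. Camera axes: x right, y down, z forward; pixel columns grow to the right and rows downward; lengths in mm; the calibration is good to about 2 mm. A picture is of the moment at which its call begins: read the wrist's pose just before it. calibration takes no time and is no camera call; for the wrist camera it gives the pose at the moment of the call.
- robot.job_done(): hands the job in; it is judged then, once.
Trained networks look in the newest picture that a camera, given by its name, has taken for a name from the list of things; names that differ only in an ending like _2 or _b are one class to them, and where a whole thing is asked for, a point or a joint stands for the part that bears it (a point fixed in the world has none). Each returns a list of dicts, best first, with "conf" (0 to 1); they miss things now and then, are a little off and sometimes report something else, mostly with a low value. They report only what shows in the picture. A call takes as long as a camera call. They do not tell look-alikes from the thing itself.
- viewer.regions_of(target, camera): "pixels" (480x640 bool, what is visible of it) and "box" ([left, top, width, height] in pixels, round what is visible of it).
- viewer.landmark_of(target, camera): "pixel" ([column, row] in pixels: a listed point, or the origin of a listed thing).
The state is a dict: "clock": time; "qpos": joint angles; "qvel": joint speeds; "effort": joint torques, N m; "ee_pos": TCP position; "tool_rot": TCP orientation; "contact_force": force on the tool from outside, world axes, zero at the start; "torque": the same for the moment, N m; "gripper_width": opening from 0.0 (shut) to 1.0 (fully open); "grip_force": force on a finger pad.
Only numpy, scipy, OpenCV 4.12 (cv2) and the standard library are available. Lean on these libraries where they do the work, as an engineer would, in place of code of your own. Each camera call takes 0.05 s, during which the arm holds its last target. There are 200 camera calls.

## Task

The wire basket of rinsed rings stands on the bench: hang it by its strap hook on the rinse-line rail, lifting the hook over the rail's front lip and setting it down in the channel behind, then ease it along the channel until the hook drops fully home into the notch of the white strip, and let it hang there. Work gently: keep the basket upright, never lean hard on the rail, and leave the small basket already hanging and the other things on the bench where they are.

Things in the scene. Friction and masses are not known exactly. Their poses are not given: they have to be found in the camera images.
- basket: stainless wire basket to be hung, 70 (x) x 90 (y) x 45 (z) mm, 0.2 to 0.42 kg, standing on the bench at the left or right. Origin: centre of its underside; z up; x to its hook side. A strap 24 mm wide (y), 4 mm thick, rises at the back (rear face at x = 39 mm) to a level top plate (24 mm wide, z = 118 to 122, x = -7 to 51 mm). Two thin wires run from its sides up to the plate
- basket_grip (a point): point to grasp: in a black square plastic grip, 18 x 18 mm and 45 mm high, upright on the basket's top plate (basket z = 122 to 167 mm), about above the centre of mass. The point is at x = 6, y = 0, z = 147 mm in the basket's frame, axes as the basket's. It may be gripped across x or across y
- basket_bill (a point): middle of the lower tip of the hook's bill, at x = 49, y = 0, z = 94 mm in the basket's frame, axes as the basket's. The bill is flat, 24 mm wide (y), 4 mm thick (x = 47 to 51 mm), and hangs from the back end of the top plate (z = 118 mm) down to z = 94 mm; 8 mm are free between strap and bill
- rail: steel hanging rail fixed to the bench, 340 mm long. Origin: on the bench below its front face; y along the rail to the left, x to the back, z up. The basket hangs in front (negative x), hook side towards the rail. Front plate x = 0 to 4, z = 90 to 153 mm; channel x = 4 to 16; back plate x = 16 to 20, up to z = 153 mm. A grey housing closes it from y = -125 to -55 mm. It bears 30 N at most
- rail_lip (a point): point on the anti-jump lip, the upper edge of the rail's front plate: at x = 2, y = 30, z = 153 mm in the rail's frame, axes as the rail's. The lip is 4 mm thick and stands 8 mm above the strip in the channel behind it. A 20 mm high drip tray stands below it, from x = -90 to -4 mm. A basket that is let go tips back about 4 degrees until its strap leans on the front plate
- rail_channel (a point): mid-channel, at x = 10, y = 30, z = 145 mm of the rail, on the top level of a stiff white plastic strip that fills the channel bottom from y = -55 to 135 mm but for one notch, 28 mm long (y), 10 mm deep (floor z = 135 mm). The strip is set anew each time: the notch's middle is anywhere within 31 mm of this point along y. It is not measured: see it from above, or feel for it with the bill
- neighbour: smaller wire basket, 50 x 60 x 45 mm, already hanging by a like hook at the right end of the rail, at about y = -165 mm in the rail's frame; its grip reaches 210 mm above the bench. Origin: centre of its underside. Leave it alone
- bowl: white ceramic bowl, 96 mm across, 42 mm high, on the bench on the side where the basket is not; origin: centre of its underside
- dish: low brass dish, 80 mm across, 18 mm high, between robot and rail; origin: centre of its underside
- tumbler: glass tumbler, 76 mm across, 110 mm high, on the left; origin: centre of its underside
- toolpot: blue ceramic pot, 72 mm across, 85 mm high, on the right; origin: centre of its underside
- firebrick: white firebrick, 115 x 115 x 64 mm, left of the rail; origin: centre of its underside
Things that resemble listed ones, but are neither listed nor needed, are in the scene too. Leave any orange look-alike of the basket alone.

How it is judged:
By the outcome, as a careful person would: the job done as asked, in the order asked, and still so for the second after the job is handed in, with the robot touching nothing.
It also fails if it takes over 70 s, if anything falls off the work surface, if the arm or the gripper's body presses on something with over 40 N, if the wrist force passes 120 N, or if a joint passes its speed limit or range.

## Working session

There is one attempt and no reset: what is moved stays moved. The work goes in short steps, Python scripts to look and compute and a shell command to move; the robot and the scene stay as the last step left them, time stands still between calls to the robot, and variables do not carry over. Pictures are saved under pics/ and viewed, at most 10 in all, crops included, and the job is handed in when it is done.

```bash
mkdir -p pics
cat > h.py <<'E'
import numpy as np, cv2
from plant import sensors, viewer, robot
def K(c):
    f=240/np.tan(np.radians(c["fov_y"])/2); return f,c["cx"],c["cy"]
def ray(cam,p,c=None):
    c=c or viewer.calibration(cam); f,cx,cy=K(c); R=np.array(c["R"]);t=np.array(c["t"])
    d=R.T@np.array([(p[0]-cx)/f,(p[1]-cy)/f,1]); return -R.T@t,d
def atz(cam,p,z,c=None):
    o,d=ray(cam,p,c); return o+d*(z-o[2])/d[2]
def proj(cam,X,c=None):
    c=c or viewer.calibration(cam); f,cx,cy=K(c); q=np.array(c["R"])@np.array(X)+np.array(c["t"]); return np.array([cx+f*q[0]/q[2],cy+f*q[1]/q[2]])
def tri(a,pa,b,pb):
    o1,d1=ray(a,pa);o2,d2=ray(b,pb)
    A=np.array([d1,-d2]).T; s=np.linalg.lstsq(A,o2-o1,rcond=None)[0]
    x=o1+d1*s[0];y=o2+d2*s[1]; return (x+y)/2,np.linalg.norm(x-y)
E
python3 - <<'E'
from h import *
np.set_printoptions(precision=1,suppress=True)
for c in ("scene","top"):
    im=viewer.read_camera(c); cv2.imwrite(f"pics/{c}0.png",im[:,:,::-1])
    k=viewer.calibration(c); print(c,k["fov_y"],-np.array(k["R"]).T@np.array(k["t"]))
L={}
for n in "basket_grip basket_bill basket rail_lip rail_channel rail neighbour dish tumbler toolpot bowl firebrick".split():
    for c in ("scene","top"):
        r=viewer.landmark_of(n,c); L[n,c]=r
        print(n,c,[(np.round(q["pixel"],1).tolist(),round(q["conf"],2)) for q in r[:3]])
    if L[n,"scene"] and L[n,"top"]: print("   tri",*tri("scene",L[n,"scene"][0]["pixel"],"top",L[n,"top"][0]["pixel"]))
s=sensors.state();print(s);print(robot.nose_length)
E
```

```text
scene 42.59924629263898 [1680.  -181.1 1191.1]
top 48.6167844253613 [ 460.9   12.4 1610.6]
basket_grip scene [([424.0, 208.4], 0.72), ([370.2, 189.2], 0.55)]
basket_grip top [([252.9, 308.6], 0.75), ([203.2, 273.3], 0.56), ([211.1, 254.5], 0.49)]
   tri [325.5 241.7  85.9] 159.113173443197
basket_bill scene [([355.0, 206.8], 0.84), ([425.5, 228.4], 0.64)]
basket_bill top [([211.8, 255.9], 0.95), ([269.1, 296.5], 0.74)]
   tri [447.9 176.2 202.2] 166.8266948554458
basket scene [([416.8, 244.3], 0.89), ([365.4, 227.4], 0.68)]
basket top [([258.6, 299.0], 0.88), ([217.7, 271.6], 0.78)]
   tri [341.  234.5 -38.5] 155.3972382684459
rail_lip scene [([327.8, 263.8], 0.74)]
rail_lip top [([310.0, 189.4], 0.76), ([376.0, 207.0], 0.34)]
   tri [630.8  -2.5 171.7] 2.4360295618575907
rail_channel scene [([331.0, 273.0], 0.61), ([317.6, 308.1], 0.26)]
rail_channel top [([309.7, 189.2], 0.85)]
   tri [635.2   1.8 144.8] 5.01542362017291
rail scene [([319.2, 307.7], 0.71)]
rail top [([317.9, 202.1], 0.9)]
   tri [613.  -22.5  -0.8] 7.787219437366728
neighbour scene [([254.3, 296.0], 0.64)]
neighbou
[... 549 characters left out ...]
9.1, 265.4], 0.32)]
bowl top [([407.9, 264.4], 0.68)]
   tri [ 419.7 -292.5   -0.3] 9.343535390260362
firebrick scene [([449.8, 330.4], 0.76)]
firebrick top [([213.0, 163.8], 0.77)]
   tri [732.3 292.2   7.2] 6.0416647258921214
{'clock': 1.3, 'qpos': array([ 1.1,  0.4,  0. ,  1.4, -0. ,  1.4, -0. ]), 'qvel': array([ 0., -0., -0.,  0.,  0., -0.,  0.]), 'effort': array([ -0. , -62.7,   0.8, -37.2,   0. ,   0. ,  -0. ]), 'ee_pos': array([ 244.4, -575.2,  253.3]), 'tool_rot': array([[ 0.9,  0.4, -0. ],
       [ 0.4, -0.9,  0. ],
       [ 0. , -0. , -1. ]]), 'contact_force': array([-0.1, -0.3, -0.5]), 'torque': array([ 0.1,  0.1, -0. ]), 'grip_force': 0.0, 'gripper_width': 1.001486746211479}
22.0
```

Run:
```python
import cv2
a=cv2.imread("pics/scene0.png");b=cv2.imread("pics/top0.png")
cv2.imwrite("pics/a.png",cv2.resize(a[150:370,140:520],None,fx=2,fy=2,interpolation=cv2.INTER_CUBIC))
cv2.imwrite("pics/b.png",cv2.resize(b[140:340,130:460],None,fx=2.4,fy=2.4,interpolation=cv2.INTER_CUBIC))
```

```text
(no output)
```

View pics/a.png

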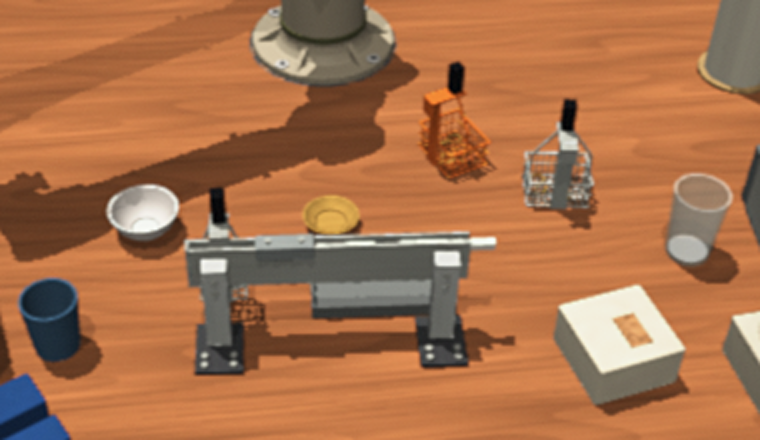

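View pics/b.png

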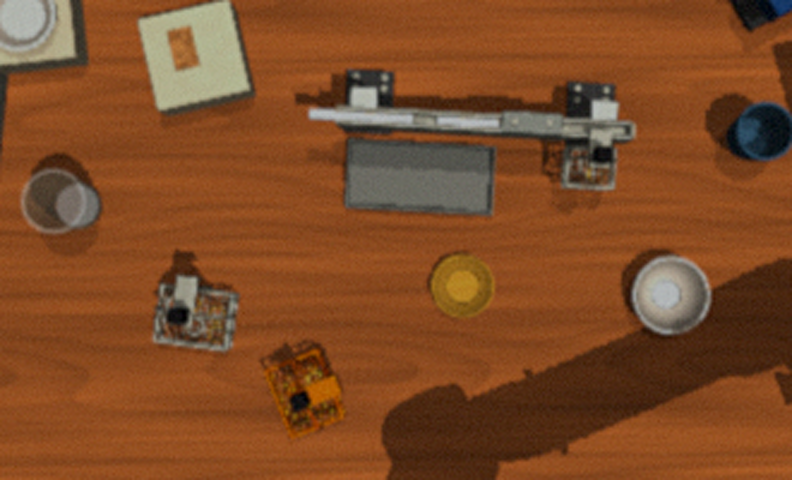

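Run:
```python
from h import *
np.set_printoptions(precision=2,suppress=True)
g,e=tri("scene",(424,208.4),"top",(203.2,273.3));print("grip",g,e)
b,e=tri("scene",(425.5,228.4),"top",(211.8,255.9));print("bill",b,e)
print("grip z147",atz("scene",(424,208.4),147),atz("top",(203.2,273.3),147))
print("bill z94",atz("scene",(425.5,228.4),94),atz("top",(211.8,255.9),94))
o=[atz("scene",(416.8,244.3),0),atz("top",(217.7,271.6),0)];print("origin",o)
print("chan",atz("top",(309.7,189.2),145),"lip",atz("top",(310,189.4),153))
c=viewer.calibration("wrist");s=sensors.state();Rt=s["tool_rot"];print(c["fov_y"],"cam in tool",Rt.T@(-np.array(c["R"]).T@np.array(c["t"])-s["ee_pos"]),"\n",np.array(c["R"])@Rt)
print(np.degrees(np.arctan2(Rt[1,1],Rt[0,1])))
# rail line in the top picture
im=cv2.imread("pics/top0.png")
for col in (265,275,285,295,320,330,340,350,355,360):
    print(col,im[178:204,col].mean(1).astype(int))
```

```text
grip [406.45 296.02 137.99] 0.00989112188920722
bill [455.47 284.25 107.91] 14.028216743027945
grip z147 [417.35 291.93 147.  ] [406.78 294.29 147.  ]
bill z94 [439.97 297.57  94.  ] [453.85 279.76  94.  ]
origin [array([400.62, 295.01,   0.  ]), array([405.83, 278.97,   0.  ])]
chan [634.72  -0.68 145.  ] lip [633.21  -1.43 153.  ]
65.95160230283008 cam in tool [  79.66   -0.01 -119.89] 
 [[ 0.    1.    0.  ]
 [-0.95  0.   -0.31]
 [-0.31 -0.    0.95]]
-66.97680935949042
265 [ 54  40  41  41  39  39  57 119 178 186 176 154  98  74  84  85  84  82
  83  85  87  91  82  78  77  67]
275 [ 55  64  69  70  73  77 106 135 141 173 180 169 131  97  56  32  36  48
  59  50  60  60  59  63  66  63]
285 [182 182 181 177 182 181 173 136 122 164 179 178 168 135  65  34  46  58
  63  69  63  62  71  78  85  82]
295 [ 91  79  52  44  42  36  54  93 132 144 174 179 164 135 119  63  52  72
  82  78  66  65  60  77  83  80]
320 [ 89  81  72  40  38  40  44  57  94 119 125 172 181 170 155 127  63  44
  67  82  72  55  55  61  81  82]
330 [ 75  70  47  41  46  46  37  41  55 105 132 145 179 183 160 133  98  54
  56  75  73  67  62  71  67  78]
340 [ 82  73  48  41  35  42  32  47  79 114 122 110 116 114 118 119  99  53
  45  59  73  73  74  71  60  57]
350 [ 84  87  85  80  71  49  32  42  80 115 127 118 121 123 123 124 106  73
  47  55  71  71  73  74  59  57]
355 [ 84  86  84  86  68  46  37  41  53  94 120 125 123 121 125 124 127 106
  59  37  44  52  65  62  65  55]
360 [ 56  45  50  51  46  41  41  38  43  86 122 132 128 127 125 121 125 103
  58  37  44  38  51  60  54  43]
```

```bash
python3 -m pendant '[[[0.16,0.165,0.07],[0,0,0.0344],-1],[[0.16,0.165,0.07],[0,0,0.0344],-1],[[0.16,0.165,0.07],[0,0,0.0344],-1],[[0.16,0.165,0.07],[0,0,0.0344],-1],[[0.16,0.165,0.07],[0,0,0.0344],-1],[[0.16,0.165,0.07],[0,0,0.0344],-1],[[0.16,0.165,0.07],[0,0,0.0344],-1],[[0.16,0.165,0.07],[0,0,0.0344],-1],[[0.16,0.165,0.07],[0,0,0.0344],-1],[[0.16,0.165,0.07],[0,0,0.0344],-1],[[0.03,0.23,0],[0,0,0],-1],[[0.03,0.23,0],[0,0,0],-1]]' && python3 -m pendant '[[[0.03,0.23,0],[0,0,0],-1],[[0.03,0.23,0],[0,0,0],-1],[[0.03,0.23,0],[0,0,0],-1],[[0.03,0.23,0],[0,0,0],-1],[[0,0,0],[0,0,0],-1],[[0,0,0],[0,0,0],-1]]'
python3 - <<'E'
from h import *
im=viewer.read_camera("wrist");cv2.imwrite("pics/w1.png",im[:,:,::-1])
c=viewer.calibration("wrist");print(-np.array(c["R"]).T@np.array(c["t"]))
for n in ("rail_lip","rail_channel","rail","basket_grip"):
    r=viewer.landmark_of(n,"wrist");print(n,[(np.round(q["pixel"],1),round(q["conf"],2),atz("wrist",q["pixel"],dict(rail_lip=153,rail_channel=145,rail=0,basket_grip=147)[n]).round(1)) for q in r[:3]])
E
```

```text
clock: 2.5
ee_pos: [577.3, -151.5, 393.0]
tool_rot: [[0.088, 0.996, 0.0], [0.996, -0.088, 0.001], [0.001, -0.0, -1.0]]
contact_force: [0.7, 0.4, 0.8]
gripper_width: 0.997
grip_force: 0.0
clock: 3.1
ee_pos: [600.4, 32.4, 393.2]
tool_rot: [[0.085, 0.996, -0.0], [0.996, -0.085, 0.0], [0.0, -0.0, -1.0]]
contact_force: [0.0, -1.4, -0.3]
gripper_width: 0.999
grip_force: 0.0
[607.21940047 110.13741418 513.03823729]
rail_lip [(array([349., 229.]), 0.74, array([624.3,   5.4, 153. ]))]
rail_channel [(array([353.5, 229.1]), 0.79, array([629.3,   2.1, 145. ])), (array([232.9, 386.3]), 0.35, array([ 472.8, -180.1,  145. ]))]
rail [(array([355.7, 228.1]), 0.59, array([641.1, -38.7,   0. ])), (array([336.1, 222. ]), 0.56, array([613.7, -27.1,   0. ])), (array([231.2, 384.9]), 0.56, array([ 417.2, -290.8,    0. ]))]
basket_grip []
```

View pics/w1.png

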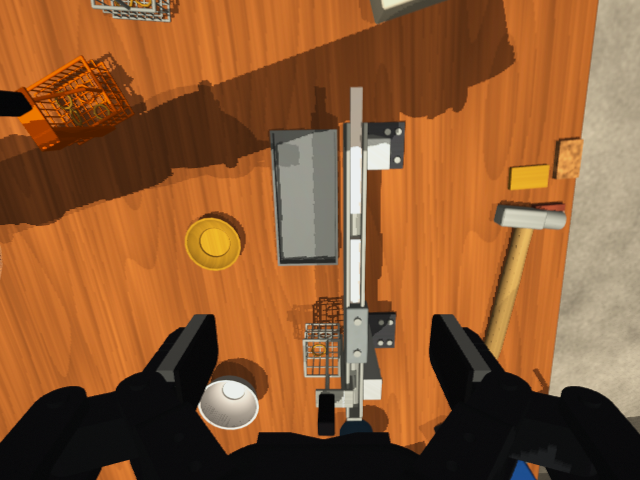

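Run:
```python
from h import *
im=cv2.imread("pics/w1.png"); g=im.mean(2).astype(int)
for r in (160,180,200,210,224,240,260,280,300): print(r,g[r,334:376])
print("col356",[(r,g[r,353:359].mean().astype(int)) for r in range(205,245)])
print("ends",[(r,g[r,353:359].mean().astype(int)) for r in list(range(140,156))+list(range(300,312))])
c=viewer.calibration("wrist")
for r in (206,214,236,300): print(r,atz("wrist",(356,r),145,c),)
cv2.imwrite("pics/w1c.png",cv2.resize(im[130:330,320:390],None,fx=3,fy=3,interpolation=cv2.INTER_CUBIC))
```

```text
160 [112 102 112  81  56  76 103 121  99  75  64  68 129 198 207 192 186 238
 238 238 238 238 238 238 238 235 225 197  93 155 204 206 183 177 236 235
 235 235 235 234 235 235]
180 [113 104 115  91  65  67  91 125 117  84  65  67 129 198 206 190 183 238
 238 238 238 238 238 238 236 233 225 163 111 185 205 200 157  59  64  65
  64  64  64  63  65  66]
200 [112 101 119 101  60  62  90 123 115  88  66  68 130 200 205 187 182 238
 238 238 238 237 237 238 238 237 222 119 115 194 205 188 103  59  60  61
  63  62  63  62  62  62]
210 [114 107 119 105  60  61  88 123 114  87  66  68 130 199 205 186 179 238
 238 238 238 238 238 238 237 234 204 108 123 197 205 181  82  68  65  65
  63  60  61  60  60  61]
224 [106  91 120 105  64  60  81 117 115  87  66  67 128 200 204 179 104 113
 152 204 203 193 167 166 166 157 117  80 146 203 201 169  66  69  67  66
  67  67  65  65  62  59]
240 [112 104 120 107  70  61  60  81 104  82  66  69 131 200 202 180 169 231
 231 231 231 231 231 231 231 228 187 102 173 204 199 165  70  69  69  66
  64  65  65  63  64  64]
260 [ 38  63 105 114 104 110 110 111 105  85
[... 1464 characters left out ...]
144, np.int64(162)), (145, np.int64(162)), (146, np.int64(199)), (147, np.int64(231)), (148, np.int64(237)), (149, np.int64(238)), (150, np.int64(238)), (151, np.int64(238)), (152, np.int64(238)), (153, np.int64(238)), (154, np.int64(238)), (155, np.int64(238)), (300, np.int64(233)), (301, np.int64(233)), (302, np.int64(182)), (303, np.int64(90)), (304, np.int64(50)), (305, np.int64(47)), (306, np.int64(47)), (307, np.int64(52)), (308, np.int64(93)), (309, np.int64(139)), (310, np.int64(163)), (311, np.int64(166))]
206 [633.3722549   26.19485688 145.        ]
214 [632.85227467  17.9056107  145.        ]
236 [631.38454039  -5.49222251 145.        ]
300 [626.77198039 -79.02318187 145.        ]
```

View pics/w1c.png

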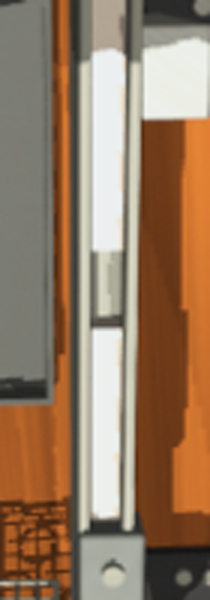

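Run:
```python
from h import *
np.set_printoptions(precision=2,suppress=True)
im=cv2.imread("pics/w1.png"); g=im.mean(2)
def sub(row,c0,c1,th,up):
    v=g[row]
    for c in range(c0,c1):
        a,b=v[c],v[c+1]
        if (up and a<th<=b) or (not up and a>=th>b): return c+(th-a)/(b-a)
c=viewer.calibration("wrist")
F=[];B=[]
for r in range(170,300,4):
    f=sub(r,343,349,135,True); b=sub(r,361,372,130,False)
    if f: F.append(atz("wrist",(f,r),153,c)[:2])
    if b: B.append(atz("wrist",(b,r),153,c)[:2])
F=np.array(F);B=np.array(B)
for n,P in (("front",F),("back",B)):
    p=np.polyfit(P[:,1],P[:,0],1); print(n,p,"yaw deg",-np.degrees(np.arctan(p[0])),"x at y=5",np.polyval(p,5),np.std(P[:,0]-np.polyval(p,P[:,1])))
for r in (146.5,213.3,239,302.5): print(r,atz("wrist",(355.5,r),145,c))
```

```text
front [  0.07 620.92] yaw deg -4.1386721063513985 x at y=5 621.2864789801511 0.02774934637847581
back [  0.04 639.38] yaw deg -2.278495533252788 x at y=5 639.5790341454494 1.30100838172299
146.5 [636.55  84.49 145.  ]
213.3 [632.39  18.68 145.  ]
239 [630.66  -8.71 145.  ]
302.5 [626.03 -82.02 145.  ]
```

```bash
python3 -m pendant '[[[-0.12,0.164,-0.064],[0,0,0],-1],[[-0.12,0.164,-0.064],[0,0,0],-1],[[-0.12,0.164,-0.064],[0,0,0],-1],[[-0.12,0.164,-0.064],[0,0,0],-1],[[-0.12,0.164,-0.064],[0,0,0],-1],[[-0.12,0.164,-0.064],[0,0,0],-1],[[-0.12,0.164,-0.064],[0,0,0],-1],[[-0.12,0.164,-0.064],[0,0,0],-1],[[0,0,0],[0,0,0],-1],[[0,0,0],[0,0,0],-1]]'
python3 - <<'E'
from h import *
im=viewer.read_camera("wrist");cv2.imwrite("pics/w2.png",im[:,:,::-1])
for n,z in (("basket_grip",147),("basket_bill",94),("basket",0)):
    r=viewer.landmark_of(n,"wrist");print(n,[(np.round(q["pixel"],1),round(q["conf"],2),atz("wrist",q["pixel"],z).round(1)) for q in r[:3]])
E
```

```text
clock: 4.35
ee_pos: [408.3, 293.1, 290.9]
tool_rot: [[0.087, 0.996, 0.0], [0.996, -0.087, -0.0], [-0.0, 0.0, -1.0]]
contact_force: [-0.4, 0.1, 0.4]
gripper_width: 1.001
grip_force: 0.0
basket_grip [(array([327. , 233.8]), 0.93, array([412.5, 293.3, 147. ])), (array([223.2, 396.4]), 0.55, array([310. , 154.9, 147. ])), (array([447.6,  32.9]), 0.18, array([500. , 418.4, 147. ]))]
basket_bill [(array([367.7, 221.6]), 0.76, array([448.6, 285.5,  94. ])), (array([257. , 386.7]), 0.74, array([325.5, 120.3,  94. ])), (array([446. ,  31.6]), 0.18, array([515.7, 428.7,  94. ]))]
basket [(array([249.8, 306.4]), 0.83, array([307. , 165.3,   0. ])), (array([320.2, 197.4]), 0.63, array([406.4, 293. ,   0. ]))]
```

View pics/w2.png

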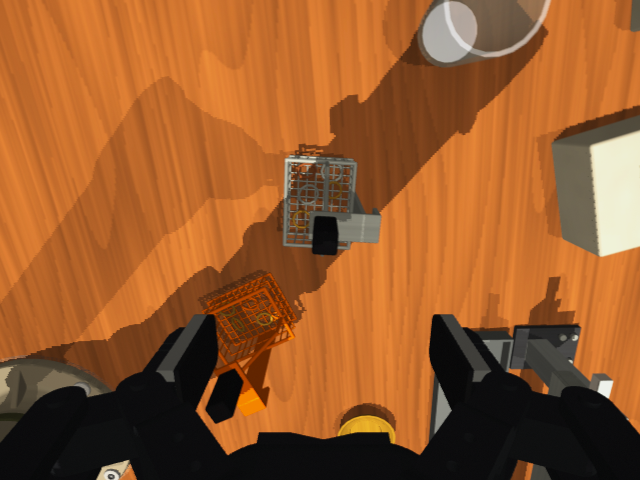

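Run:
```python
from h import *
np.set_printoptions(precision=2,suppress=True)
im=cv2.imread("pics/w2.png").astype(int); hsv=cv2.cvtColor(im.astype(np.uint8),cv2.COLOR_BGR2HSV)
v=im.mean(2)
dark=((v<45)).astype(np.uint8); dark[:200]=0;dark[270:]=0;dark[:,:300]=0;dark[:,350:]=0
n,l,s,c=cv2.connectedComponentsWithStats(dark); k=1+s[1:,4].argmax(); print(s[k],c[k])
q=cv2.minAreaRect(np.argwhere(l==k)[:,::-1].astype(np.float32)); print(q)
for r in (206,210,214,220,228,236,240,244,248): print(r,v[r,344:388].astype(int))
m=((hsv[:,:,1]<60)&(v>90)&(v<215)).astype(np.uint8)
P=[];Q=[]
for cc in range(356,378):
    col=np.flatnonzero(m[203:252,cc])+203
    P.append((cc,col.min(),col.max()))
print(P)
```

```text
[312 216  26  39 933] [324.62 235.6 ]
((324.5, 235.0), (38.0, 25.0), 90.0)
206 [ 86  82  78  73  76  72  76  82  79  65  54  53  53  54  57  61  63  62
  68  72  72  70  68  67  68  69  69  68  67  69  71  74  75  77  80  80
  79  76  75  73  90 117 119 124]
210 [ 71  71  76  92  98  72  79  83  75  60  53  53  54  54  53  54  59  62
  63  64  67  70  68  67  67  68  69  68  61  56  60  62  63  67  76  80
  85 110 132 131 132 132 131 125]
214 [ 82  82  83  83  82  82  90 110 119 117 116 115 114 111 110 107 106 103
 101 101 102  96  90  88  85  82  79  77  74  70  68  66  65  64  63  65
  99 134 135 133 132 131 131 127]
220 [ 85  85  98 119 120 118 119 121 128 129 130 129 129 129 129 129 131 132
 139 151 144 132 131 132 131 131 132 132 132 132 132 132 133 133 134 132
 127 128 136 134 133 132 130 127]
228 [120 120 120 121 120 121 121 121 121 121 121 121 122 122 122 122 123 128
 143 145 130 124 123 123 123 124 124 125 124 124 124 124 124 125 124 124
 133 140 138 135 133 133 132 128]
236 [127 127 127 127 127 128 128 127 127 127 127 128 127 127 127 127 132 144
 147 134 128 127 128 128 128
[... 745 characters left out ...]
59, np.int64(214), np.int64(241)), (360, np.int64(214), np.int64(241)), (361, np.int64(214), np.int64(241)), (362, np.int64(214), np.int64(241)), (363, np.int64(214), np.int64(241)), (364, np.int64(214), np.int64(241)), (365, np.int64(214), np.int64(241)), (366, np.int64(214), np.int64(241)), (367, np.int64(215), np.int64(241)), (368, np.int64(215), np.int64(241)), (369, np.int64(215), np.int64(241)), (370, np.int64(215), np.int64(241)), (371, np.int64(215), np.int64(241)), (372, np.int64(215), np.int64(241)), (373, np.int64(215), np.int64(242)), (374, np.int64(215), np.int64(242)), (375, np.int64(215), np.int64(242)), (376, np.int64(215), np.int64(242)), (377, np.int64(215), np.int64(241))]
```

```bash
python3 -m pendant '[[[0.0175,0,-0.1],[0,0,-0.009],-1],[[0,0,-0.15],[0,0,0],-1],[[0,0,-0.15],[0,0,0],-1],[[0,0,-0.15],[0,0,0],-1],[[0,0,-0.1],[0,0,0],-1],[[0,0,-0.05],[0,0,0],-1],[[0,0,0],[0,0,0],-1]]' 45 && python3 -m pendant '[[[0,0,0],[0,0,0],0.3],[[0,0,0],[0,0,0],0.6],[[0,0,0],[0,0,0],1],[[0,0,0],[0,0,0],1],[[0,0,0],[0,0,0],1],[[0,0,0],[0,0,0],1],[[0,0,0],[0,0,0],1],[[0,0,0],[0,0,0],1]]' 45; python3 -c "
from h import *
cv2.imwrite('pics/w3.png',viewer.read_camera('wrist')[:,:,::-1])"
```

```text
clock: 5.25
ee_pos: [412.1, 292.2, 149.9]
tool_rot: [[0.118, 0.993, -0.002], [0.993, -0.118, -0.001], [-0.001, -0.002, -1.0]]
contact_force: [-0.3, 0.1, -0.3]
gripper_width: 0.998
grip_force: 0.0
clock: 6.05
ee_pos: [411.9, 293.3, 151.2]
tool_rot: [[0.116, 0.993, 0.0], [0.993, -0.116, 0.0], [0.0, 0.0, -1.0]]
contact_force: [-1.9, -0.7, 5.5]
gripper_width: 0.202
grip_force: 45.8
```

View pics/w3.png

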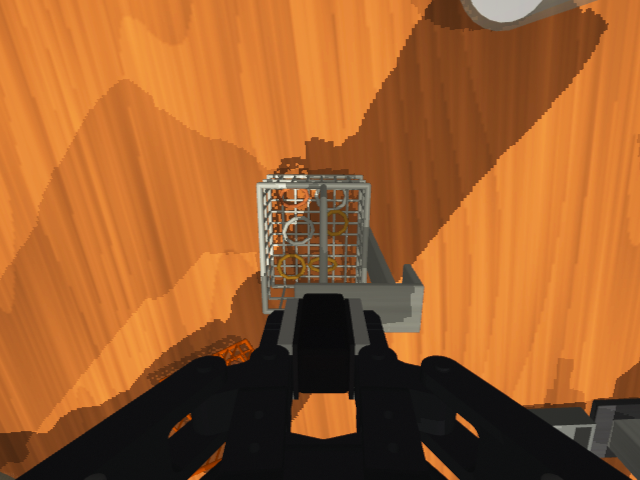

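```bash
python3 -m pendant '[[[0,0,0.05],[0,0,0],1],[[0,0,0.1],[0,0,0],1],[[0,0,0.125],[0,0,0],1],[[0,0,0.1],[0,0,0],1],[[0,0,0.05],[0,0,0],1],[[0,0,0],[0,0,0],1],[[0,0,0],[0,0,0],1]]' && python3 -m pendant '[[[0.0385,-0.06,0],[0,0,0],1],[[0.0785,-0.1245,0],[0,0,0.0035],1],[[0.0785,-0.1245,0],[0,0,0.0035],1],[[0.0785,-0.1245,0],[0,0,0.0035],1],[[0.0785,-0.1245,0],[0,0,0.0035],1],[[0.0785,-0.1245,0],[0,0,0],1],[[0.0785,-0.1245,0],[0,0,0],1],[[0.0785,-0.1245,0],[0,0,0],1],[[0.0785,-0.1245,0],[0,0,0],1],[[0.0785,-0.1245,0],[0,0,0],1],[[0.04,-0.0645,0],[0,0,0],1],[[0,0,0],[0,0,0],1]]' && python3 -m pendant '[[[0,0,0],[0,0,0],1],[[0,0,0],[0,0,0],1],[[0,0,0],[0,0,0],1]]' && python3 -c "
from h import *
print(sensors.state()['torque'])
im=viewer.read_camera('wrist')
cv2.imwrite('pics/w4.png',im[:,:,::-1])"
```

```text
clock: 6.8
ee_pos: [411.8, 292.8, 235.0]
tool_rot: [[0.116, 0.993, -0.001], [0.993, -0.116, -0.001], [-0.001, -0.001, -1.0]]
contact_force: [-0.3, 0.3, -3.4]
gripper_width: 0.205
grip_force: 44.8
clock: 8.0
ee_pos: [569.3, 41.5, 234.2]
tool_rot: [[0.077, 0.997, -0.002], [0.997, -0.077, -0.001], [-0.001, -0.002, -1.0]]
contact_force: [0.0, 0.4, -3.2]
gripper_width: 0.206
grip_force: 44.8
clock: 8.3
ee_pos: [568.4, 45.8, 236.0]
tool_rot: [[0.07, 0.998, -0.0], [0.998, -0.07, 0.0], [0.0, -0.0, -1.0]]
contact_force: [-0.4, 0.0, -1.1]
gripper_width: 0.207
grip_force: 44.8
[-0.00819407  0.01304409 -0.03661081]
```

View pics/w4.png

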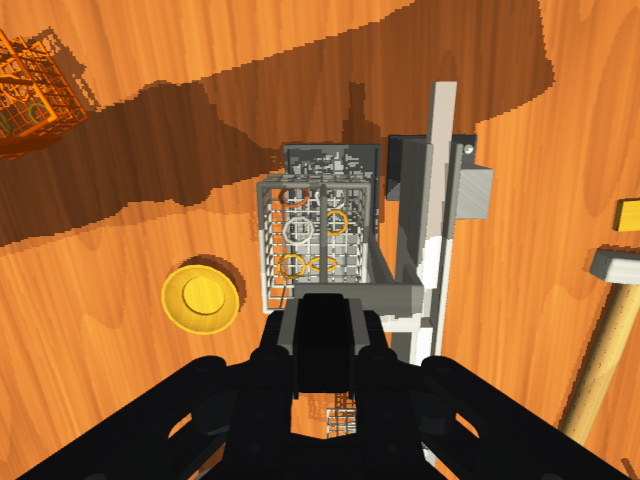

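```bash
python3 - <<'E'
from h import *
np.set_printoptions(precision=2,suppress=True)
im=cv2.imread("pics/w4.png"); v=im.mean(2).astype(int)
for r in (190,210,220,250,260,270,340,350): print(r,v[r,388:470])
for r in (288,296,304,312): print(r,v[r,408:432])
s=sensors.state();print(s["ee_pos"])
E
python3 -c "
import cv2
im=cv2.imread('pics/w4.png');cv2.imwrite('pics/w4c.png',cv2.resize(im[130:370,340:500],None,fx=2.5,fy=2.5,interpolation=cv2.INTER_NEAREST))"
```

```text
190 [ 53  54  70  98  97  97  97  97  97  97  97  88  67  60  60  61  61  60
  60  59  60  60  59  58  60  60  61  62  63  61  60  61  61  60  68 100
 135 150 148 151 151 168 200 199 199 199 200 199 199 199 199 199 199 199
 199 200 184 130  90  61  60  60  60  73 110 138 149 148 148 146 157 182
 183 183 182 180 180 178 177 177 176 176]
210 [146 147 148 145 143 142 142 142 144 143 125  60  59  60  60  60  59  59
  59  60  60  60  59  60  60  60  62  60  59  61  61  60  63  86 125 146
 148 149 146 151 185 200 199 199 199 199 199 199 199 199 198 199 199 183
 141 129  90  61  61  60  61  76 113 139 149 148 146 146 159 183 184 183
 181 180 179 178 177 177 176 176 175 175]
220 [145 147 148 145 143 141 141 142 144 133  92  60  60  59  60  60  60  59
  60  59  59  60  60  60  61  62  61  60  60  61  60  61  81 120 143 147
 149 148 143 165 198 198 198 198 198 198 198 197 198 198 198 198 197 182
 134 104  61  61  61  61  76 115 140 148 147 145 144 149 154 154 155 156
 156 158 159 160 158 156 154 152 150 148]
250 [144 147 149 147 143 141 139 137 118  84  84  83  85  84  83  83  84  85
  84  76 
[... 1338 characters left out ...]
  85
  86  87  87  96 159 223 235 231 228 220 233 252 252 252 252 252 252 252
 252 252 252 252 250 240 197  85  86  80  83 157 222 235 230 227 207 143
 136 135 136 139 142 142 140 139 138 139 138 141 141 141 146 152 153 151
 152 151 151 150 149 150 151 151 152 151]
288 [ 98  97  98 113 142 141 141 142 141 142 142 142 143 143 140 137 200 246
 244 240 240 240 240 233]
296 [101 101 102 117 145 145 146 145 145 146 146 146 146 146 146 170 200 200
 200 200 200 200 192 152]
304 [101 101 101 117 144 145 144 144 145 145 144 145 144 142 181 224 201 200
 201 200 201 200 174  88]
312 [ 96  96  96 110 137 137 136 136 137 136 137 137 133 149 206 223 201 200
 200 201 200 179 107  87]
[568.54  45.55 236.02]
```

View pics/w4c.png

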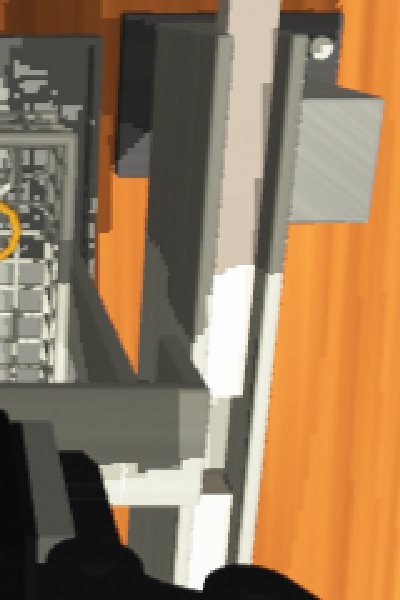

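Run:
```python
from h import *
np.set_printoptions(precision=2,suppress=True)
W=lambda p,z: atz("wrist",p,z)
for p in ((421.6,210),(420.6,220),(418.2,250),(417.4,260),(416,270),(410.6,340),(409.7,350)): print(p,W(p,153)[:2])
print("back outer",W((450.9,260),153),W((441.6,340),153), "notch L",W((428,289),145),"R",W((424,327),145))
# plate end edge
z=122+236-151.2
for p in ((422.9,290),(421.8,304),(420.5,313)): print("plate end",W(p,z)-sensors.state()["ee_pos"])
```

```text
(421.6, 210) [625.6   75.33]
(420.6, 220) [625.11  69.58]
(418.2, 250) [623.93  51.7 ]
(417.4, 260) [623.53  45.53]
(416, 270) [622.76  39.26]
(410.6, 340) [619.75  -8.15]
(409.7, 350) [619.21 -15.45]
back outer [643.08  44.16 153.  ] [639.25  -9.52 153.  ] notch L [632.27  22.54 145.  ] R [630.18  -4.32 145.  ]
plate end [ 44.37   6.73 -29.22]
plate end [ 43.98  -0.13 -29.22]
plate end [ 43.45  -4.62 -29.22]
```

```bash
python3 -m pendant '[[[0.03,0,0],[0,0,0],1],[[0.04,0,0],[0,0,0],1],[[0.033,0.002,0],[0,0,0],1],[[0,0,0],[0,0,0],1],[[0,0,-0.025],[0,0,0],1],[[0,0,-0.025],[0,0,0],1],[[0,0,-0.025],[0,0,0],1],[[0,0,-0.025],[0,0,0],1],[[0,0,-0.025],[0,0,0],1],[[0,0,-0.015],[0,0,0],1],[[0,0,0],[0,0,0],1],[[0,0,0],[0,0,0],1]]' && python3 -m pendant '[[[0,0,0],[0,0,0],1],[[0,0,0],[0,0,0],1]]'
```

```text
clock: 9.55
ee_pos: [589.6, 44.6, 208.0]
tool_rot: [[0.073, 0.997, 0.0], [0.997, -0.073, 0.0], [0.0, 0.0, -1.0]]
contact_force: [-0.1, -0.5, -2.1]
gripper_width: 0.205
grip_force: 44.9
clock: 9.75
ee_pos: [589.7, 44.6, 208.2]
tool_rot: [[0.073, 0.997, 0.0], [0.997, -0.073, 0.0], [0.0, 0.0, -1.0]]
contact_force: [-0.1, 0.6, -2.8]
gripper_width: 0.206
grip_force: 44.9
```

```bash
python3 -m pendant '[[[0,0,-0.01],[0,0,0],1],[[0,0,-0.01],[0,0,0],1],[[0,0,0],[0,0,0],1],[[0,0,0],[0,0,0],1]]' && python3 -m pendant '[[[0,0,-0.007],[0,0,0],1],[[0,0,0],[0,0,0],1],[[0,0,0],[0,0,0],1]]'
```

```text
clock: 10.15
ee_pos: [589.5, 44.6, 203.8]
tool_rot: [[0.072, 0.997, -0.0], [0.997, -0.072, 0.0], [0.0, -0.0, -1.0]]
contact_force: [-0.3, 0.3, -2.8]
gripper_width: 0.201
grip_force: 44.9
clock: 10.45
ee_pos: [589.5, 44.6, 202.5]
tool_rot: [[0.073, 0.997, -0.0], [0.997, -0.073, 0.0], [0.0, -0.0, -1.0]]
contact_force: [-0.0, 0.4, -3.4]
gripper_width: 0.205
grip_force: 44.9
```

```bash
python3 -m pendant '[[[0,0,-0.006],[0,0,0],1],[[0,0,0],[0,0,0],1],[[0,0,0],[0,0,0],1]]' && python3 -m pendant '[[[0,0,-0.005],[0,0,0],1],[[0,0,0],[0,0,0],1],[[0,0,0],[0,0,0],1]]'
```

```text
clock: 10.75
ee_pos: [589.6, 44.7, 202.1]
tool_rot: [[0.072, 0.997, 0.001], [0.997, -0.072, -0.0], [0.0, 0.001, -1.0]]
contact_force: [-4.6, 0.5, 5.7]
gripper_width: 0.2
grip_force: 46.1
clock: 11.05
ee_pos: [589.6, 44.8, 201.9]
tool_rot: [[0.072, 0.997, 0.001], [0.997, -0.072, -0.0], [-0.0, 0.001, -1.0]]
contact_force: [-8.4, -0.4, 11.3]
gripper_width: 0.206
grip_force: 46.8
```

```bash
python3 -m pendant '[[[-0.003,0,0.006],[0,0,0],1],[[0,0,0],[0,0,0],1],[[-0.0009,-0.0125,0],[0,0,0],1],[[-0.0009,-0.0125,0],[0,0,0],1],[[-0.0009,-0.0125,0],[0,0,0],1],[[-0.0009,-0.0125,0],[0,0,0],1],[[-0.0009,-0.0125,0],[0,0,0],1],[[-0.0009,-0.0125,0],[0,0,0],1],[[-0.0009,-0.0125,0],[0,0,0],1],[[-0.0009,-0.0125,0],[0,0,0],1],[[0,0,0],[0,0,0],1],[[0,0,0],[0,0,0],1]]'
```

```text
clock: 12.25
ee_pos: [587.8, 24.4, 201.8]
tool_rot: [[0.073, 0.997, 0.001], [0.997, -0.073, 0.0], [0.0, 0.001, -1.0]]
contact_force: [0.1, 3.9, 5.7]
gripper_width: 0.202
grip_force: 46.0
```

```bash
python3 -m pendant '[[[-0.0007,-0.01,0],[0,0,0],1],[[-0.0007,-0.01,0],[0,0,0],1],[[-0.0007,-0.01,0],[0,0,0],1],[[-0.0007,-0.01,0],[0,0,0],1],[[-0.0007,-0.01,0],[0,0,0],1],[[0,0,0],[0,0,0],1],[[0,0,0],[0,0,0],1]]' && python3 -m pendant '[[[-0.0007,-0.01,0],[0,0,0],1],[[0,0,0],[0,0,0],1],[[0,0,0],[0,0,0],1]]'
```

```text
clock: 12.95
ee_pos: [585.8, 13.0, 200.0]
tool_rot: [[0.074, 0.997, -0.003], [0.997, -0.074, -0.001], [-0.002, -0.003, -1.0]]
contact_force: [0.1, 0.6, -2.0]
gripper_width: 0.205
grip_force: 44.9
clock: 13.25
ee_pos: [586.5, 12.3, 201.2]
tool_rot: [[0.073, 0.997, -0.001], [0.997, -0.073, -0.0], [-0.0, -0.001, -1.0]]
contact_force: [-0.2, 0.0, -2.6]
gripper_width: 0.204
grip_force: 44.9
```

```bash
python3 -m pendant '[[[0,0,-0.008],[0,0,0],1],[[0,0,-0.008],[0,0,0],1],[[0,0,0],[0,0,0],1],[[0,0,0],[0,0,0],1]]'
```

```text
clock: 13.65
ee_pos: [586.6, 12.7, 198.2]
tool_rot: [[0.072, 0.997, -0.0], [0.997, -0.072, 0.0], [0.0, -0.0, -1.0]]
contact_force: [-1.2, -0.2, -2.5]
gripper_width: 0.207
grip_force: 44.9
```

Entering the notch freely (4 mm deep). Continue to its floor (expected TCP z ≈ 192).

```bash
python3 -m pendant '[[[0,0,-0.01],[0,0,0],1],[[0,0,-0.01],[0,0,0],1],[[0,0,0],[0,0,0],1],[[0,0,0],[0,0,0],1]]' && python3 -m pendant '[[[0,0,-0.008],[0,0,0],1],[[0,0,0],[0,0,0],1],[[0,0,0],[0,0,0],1]]'
```

```text
clock: 14.05
ee_pos: [586.6, 12.6, 194.2]
tool_rot: [[0.073, 0.997, -0.0], [0.997, -0.073, 0.0], [-0.0, -0.0, -1.0]]
contact_force: [0.3, -0.2, -2.9]
gripper_width: 0.208
grip_force: 44.9
clock: 14.35
ee_pos: [586.7, 12.6, 192.7]
tool_rot: [[0.072, 0.997, -0.0], [0.997, -0.072, 0.0], [0.0, -0.0, -1.0]]
contact_force: [0.1, -0.1, -3.5]
gripper_width: 0.206
grip_force: 44.9
```

```bash
python3 -m pendant '[[[0,0,-0.005],[0,0,0],1],[[0,0,0],[0,0,0],1],[[0,0,0],[0,0,0],1]]'
```

```text
clock: 14.65
ee_pos: [586.8, 12.7, 192.1]
tool_rot: [[0.072, 0.997, 0.001], [0.997, -0.072, 0.0], [0.0, 0.001, -1.0]]
contact_force: [-1.7, 1.0, 1.5]
gripper_width: 0.204
grip_force: 45.5
```

```bash
python3 -m pendant '[[[0,0,0],[0,0,0],0.56],[[0,0,0],[0,0,0],0.52],[[0,0,0],[0,0,0],0.48],[[0,0,0],[0,0,0],0.42],[[0,0,0],[0,0,0],0.35],[[0,0,0],[0,0,0],0.25],[[0,0,0],[0,0,0],0.1],[[0,0,0],[0,0,0],-0.2],[[0,0,0],[0,0,0],-0.5],[[0,0,0],[0,0,0],-0.5],[[0,0,0],[0,0,0],-0.5]]' 20 && python3 -m pendant '[[[0,0,0.05],[0,0,0],-0.5],[[0,0,0.1],[0,0,0],-0.5],[[0,0,0.2],[0,0,0],-0.5],[[0,0,0.2],[0,0,0],-0.5],[[0,0,0.2],[0,0,0],-0.5],[[-0.1,0,0.2],[0,0,0],-0.5],[[0,0,0],[0,0,0],-0.5],[[0,0,0],[0,0,0],-0.5]]'
python3 - <<'E'
from h import *
im=viewer.read_camera("wrist")[:,:,::-1];sc=viewer.read_camera("scene")[:,:,::-1]
a=cv2.resize(sc[200:340,220:400],None,fx=2.2,fy=2.2,interpolation=cv2.INTER_CUBIC)
b=cv2.resize(im[100:400,200:500],(308,308))
w=np.hstack([a[:308],b]);cv2.imwrite("pics/f.png",w)
for n,z in (("basket_grip",188),("basket_bill",135)):
    for c in ("wrist","top"):
        if c=="top" and z==188: viewer.read_camera("top")
        r=viewer.landmark_of(n,c);print(n,c,[(np.round(q["pixel"]),round(q["conf"],2),atz(c,q["pixel"],z).round(1)) for q in r[:3]])
E
```

```text
clock: 15.75
ee_pos: [586.7, 12.6, 191.7]
tool_rot: [[0.072, 0.997, -0.0], [0.997, -0.072, 0.0], [0.0, -0.0, -1.0]]
contact_force: [0.6, -0.2, 0.8]
gripper_width: 0.749
grip_force: 0.0
clock: 16.55
ee_pos: [566.8, 12.9, 383.7]
tool_rot: [[0.072, 0.997, 0.004], [0.997, -0.072, -0.0], [0.0, 0.004, -1.0]]
contact_force: [0.1, 0.1, 0.0]
gripper_width: 0.745
grip_force: 0.0
basket_grip wrist [(array([19., 72.]), 0.97, array([339.7, 146.4, 188. ])), (array([340., 221.]), 0.64, array([580.2,  10.5, 188. ]))]
basket_grip top [(array([253., 307.]), 0.83, array([316.5, 156. , 188. ]))]
basket_bill wrist [(array([380., 204.]), 0.9, array([622.9,  11.3, 135. ])), (array([ 86., 116.]), 0.6, array([350.9, 114.4, 135. ])), (array([340., 219.]), 0.24, array([581.8,  -0.9, 135. ]))]
basket_bill top [(array([268., 298.]), 0.61, array([334.7, 117.3, 135. ]))]
```

View pics/f.png

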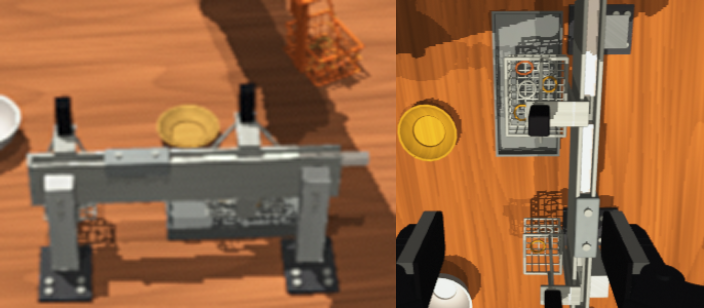

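```bash
python3 -c "
from plant import robot
print(robot.job_done())"
```

```text
the job is handed in; nothing more can be done
None
```

The basket hangs by its hook in the notch of the white strip: the bill was felt reaching the notch floor 10 mm below the strip, the basket was released gently, the arm is clear, and the job is handed in at about 17 s.

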